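Balance a staining carrier on its bail and hang it to drain

TASK

The wire staining carrier in the white tray is loaded unevenly with glass slides. Slide its bail along the top bar, testing with small lifts of a centimetre or two, until the carrier lifts without tipping; do not raise it clear of the tray while it hangs tipped, or the slides slip out. Then hang it by the bail's grip rod on the two hooks of the drain stand so that it hangs level, let go, and leave the other things on the bench where they are.

Things in the scene. Friction and masses are not known exactly. Their poses are not given: they have to be found in the camera images.
- carrier: Steel wire staining carrier, 176 long (y), 83 wide (x); its 10 mm round top bar runs along y, axis at z = 66. Origin: centre of underside, z up. A 70 mm block of upright slides stays in its slots anywhere along it: the balance point lies up to 35 mm either side of the middle, all weighs 0.3 to 0.45 kg. Centre of mass about 57 mm below the lifted bail's pin. All in mm
- saddle (a joint): Position in m of the black saddle that carries the bail, along the carrier's y axis; 0 = middle of the top bar, range -0.058 to 0.058. It stays where it is left; with the carrier standing in the tray it slides under a push of about 1.5 N along the bar (draw it along by the bail's grip rod).
- bail (a joint): Lean in rad of the bail on its pin (axis: the carrier's x, 78 mm above its underside, 83 when lifted, almost free, range -0.3 to 0.3). 0 = bail square to the carrier; pressed down past its free play it buckles sideways. While the bail is held and lifted the value grows when the carrier's +y end hangs lower, falls when its -y end hangs lower.
- bail_grip (a point): Middle of the bail's grip rod: round steel, 10 mm thick, along the carrier's y, z up. It stands 146 mm above the carrier's underside, 151 mm when lifted: the bail has 5 mm of free play. Side wires meet the rod 44 mm either side, a bottom wire crosses 50 mm below: the window between is free. The carrier turns with the hand: a hand that leans at the hooks must lean when it takes the rod.
- tray: White enamelled staining tray with a low blue-rimmed edge, fixed, 130 (x) x 250 (y) x 12 mm high, floor 3 mm thick, in which the carrier stands. Origin: centre of its underside.
- stand: Fixed drain stand: drip pan, white back plate 78 mm behind the origin (+x), twin hooks, bottle shelf above. Origin: under the pan, below the hook seat; front faces -x. The shelf's front lip is 50 mm behind the seat and 73 mm above it, bottles rise to 210 mm above it: an upright hand is blocked there; come from the front, hand leaning back 35 to 45 degrees, fingers pointing forward and down.
- hook_seat (a point): Where the rod's middle rests in both hooks, 180 mm above the bench; axes as the stand, rod along y. Hooks: 7 mm wires at y = -27 and +27 mm reaching out along -x, with a V for the rod; the blue upturned tips, 20 mm in front of the seat, rise 13 mm above it: bring the rod's axis in 19 to 27 mm above the seat, the hooks passing through the bail's window, then lower. 45 mm free between the hooks.
- slide_box: Closed green slide box standing on the bench, 36 x 100 x 72 mm, origin at the centre of its underside; bystander.
- timer: White bench timer lying on the bench, 58 x 72 x 18 mm, origin at the centre of its underside; bystander.
- wash_bottle: White squeeze wash bottle with bent spout, 66 mm thick, 203 mm high, origin at its underside; bystander.
- forceps: Steel forceps lying flat on the bench, 122 x 11 x 6 mm, origin at the centre of the underside; bystander.

How it is judged:
By the outcome, as a careful person would: the job done as asked, in the order asked, and still so for the second after the job is handed in, with the robot touching nothing.
It also fails if it takes over 67 s, if anything falls off the work surface, if the arm or the gripper's body presses on something with over 40 N, if the wrist force passes 120 N, or if a joint passes its speed limit or range.

ROBOT

A 6-joint arm with a two-finger parallel gripper is mounted at the origin on a cart in front of the work surface, level with it; the furniture and walls round the work are solid. World frame = base frame: x ahead of the robot, y to its left, z up, the work surface at z = 0. Lengths are in mm, angles in rad, forces in N, time in s.
With the tool pointing down it reaches from about 275 to 750 mm from the base axis. Payload 10.2 kg.
Tool frame: the origin (TCP) lies at the very end of the fingers, on their centre line; the grasp point (between the pads) lies 19 mm behind it; z points along the fingers, y is the line along which they close (so a half turn about z gives the same grasp; the last joint's range is limited). The gripper opens to 85 mm and grips with 20 to 120 N. Pads are 22 mm wide; open, the fingers measure 114 mm over their backs; the gripper's body (76 mm by 85 mm) begins 54 mm behind the grasp point. The pads swing forward as they close: fully open they stand 13 mm farther back than shut.
Start: joints at [0.893, 0.313, 1.498, -0, 1.331, -0.223], TCP at [230.636, 471.633, 231.294] pointing down, gripper open.
Joint ranges: [-2.94, 2.94], [-0.97, 2.17], [0.19, 2.56], [-1.23, 4.37], [0.02, 3.11], [-2.88, 2.88]. Speed limits (rad/s): [2.39, 2.39, 3.01, 3.14, 3.14, 3.14].

INTERFACE

Orientations are given as a unit quaternion [w, x, y, z].
In Python, from rig import monitor, eyes, job gives the robot as it stands. The module is installed in compiled form; this text tells all that it offers.
- The arm moves only by the tool send_rows, never from a script. Its argument "targets" is one flat list of numbers, 7 for each row, row after row: the turn, a rotation vector about the tool's x, y, z in degrees, then the shift along the tool's x, y, z in units of 60 mm (1.0 is 60 mm), then the opening, from -1 (shut) to 1 (fully open), so that 0 is half open. A call has 1 to 5 rows; each row shifts and turns the commanded pose from where the row before left it, along the tool's axes as they then stand; what a row does not reach is not made up. A row lasts 1/8 s, in which the tool goes at most 62.5 mm and 10.7 degrees, less where a joint would pass 70% of its speed; a pose out of reach is approached as far as the arm can. A call is refused whole if a number of a shift passes 1 or a number of a turn 10.7, either way. A call with a gripper value outside its range is refused whole. The fingers move at their own pace and stop on an object; "newtons" is the grip in N (left out, the last holds). Time passes only in rows, so rows that do not move let the fingers close. It gives the time, the measured TCP pose, the force, the opening and the grip force at its end, in the units of the state.
- monitor.sense(): the state, without advancing time (a new reading comes with each control period).
- eyes.capture(name): name is "scene" or "top" or "wrist"; returns a dict with "img" (480x640x3 uint8, red, green, blue), "K" (3x3 intrinsics, pixels), "distortion" ([k1, k2, p1, p2, k3] as OpenCV has them; the pictures are not rectified), "R" (3x3) and "t" (3): a world point X has camera coordinates R X + t. Camera axes: x right, y down, z forward; pixel columns grow to the right and rows downward; lengths in mm; the calibration is good to about 2 mm. A picture is of the moment at which its call begins. There is no depth.
- job.finish_job(): hands the job in; it is judged then, once.
The state is a dict: "time_s": time; "joints": joint angles; "dq": joint speeds; "tau": joint torques, N m; "eef_pos": TCP position; "ee_rot": TCP orientation; "force": force on the tool from outside, world axes, zero at the start; "wrist_torque": the same for the moment, N m; "grip_width": opening from 0.0 (shut) to 1.0 (fully open); "grip_force": force on a finger pad.
Only numpy, scipy, OpenCV 4.12 (cv2) and the standard library are available. Lean on these libraries where they do the work, as an engineer would, in place of code of your own. Each camera call takes 0.05 s, during which the arm holds its last target. There are 200 camera calls.

## Working session

There is one attempt and no reset: what is moved stays moved. The work goes in short steps, Python scripts to look and compute and a tool call to move; the robot and the scene stay as the last step left them, time stands still between calls to the robot, and variables do not carry over. Pictures are saved under pics/ and viewed, at most 10 in all, crops included, and the job is handed in when it is done.

Besides the shell and the picture viewer there is one more tool, called after "Call:" as name(argument=value, ...) on one line, values as JSON. send_rows: Moves the arm, as the interface text tells. Its arguments: {"type":"object","properties":{"targets":{"type":"array","items":{"type":"number"}},"newtons":{"type":"number"}},"required":["targets"]}

```bash
mkdir -p pics
cat > h.py <<'E'
import numpy as np, cv2, sys
from rig import monitor, eyes, job
from scipy.spatial.transform import Rotation as Ro
def save(n,f,crop=None,s=1):
    c=eyes.capture(n); im=c["img"][:,:,::-1]
    np.savez('pics/'+f+'.npz',**{k:np.array(c[k]) for k in("K","distortion","R","t","img")})
    if crop: x0,y0,x1,y1=crop; im=im[y0:y1,x0:x1]
    if s!=1: im=cv2.resize(im,None,fx=s,fy=s,interpolation=cv2.INTER_CUBIC)
    cv2.imwrite('pics/'+f+'.png',im); return c
def ld(f): return np.load('pics/'+f+'.npz')
def ray(c,p):
    u=cv2.undistortPoints(np.array([[p]],float),c["K"],c["distortion"])[0,0]
    d=c["R"].T@np.array([u[0],u[1],1]); return -c["R"].T@c["t"], d/np.linalg.norm(d)
def tri(*obs):
    A=np.zeros((3,3));b=np.zeros(3);L=[]
    for c,p in obs:
        o,d=ray(c,p);M=np.eye(3)-np.outer(d,d);A+=M;b+=M@o;L.append((o,d))
    X=np.linalg.solve(A,b); return X,[np.linalg.norm(np.cross(X-o,d)) for o,d in L]
def onz(c,p,z):
    o,d=ray(c,p); return o+d*(z-o[2])/d[2]
def proj(c,X):
    return cv2.projectPoints(np.array([X],float),cv2.Rodrigues(c["R"])[0],c["t"],c["K"],c["distortion"])[0][0,0]
def st():
    s=monitor.sense(); print({k:np.round(v,3).tolist() for k,v in s.items()}); return s
E
python3 - <<'E'
from h import *
a=save("scene","s0");b=save("top","t0")
for c in(a,b): print(-c["R"].T@c["t"])
cv2.imwrite('pics/both.png',cv2.resize(np.hstack([a["img"],b["img"]])[:,:,::-1],(800,300)))
st()
E
```

```text
[  39.01005078 -384.36013837 1020.73347205]
[ 493.57950865  178.3988469  1518.06437527]
{'time_s': 0.1, 'joints': [0.893, 0.313, 1.498, 0.0, 1.331, -0.223], 'dq': [-0.001, -0.001, -0.002, -0.0, 0.002, -0.0], 'tau': [0.003, -41.29, -26.014, -0.0, 0.003, -0.0], 'eef_pos': [230.464, 471.452, 230.787], 'ee_rot': [-0.0, 0.225, 0.974, -0.001], 'force': [-0.006, 0.323, 0.427], 'wrist_torque': [-0.007, 0.027, -0.017], 'grip_force': 0.0, 'grip_width': 0.999}
```

View pics/s0.png

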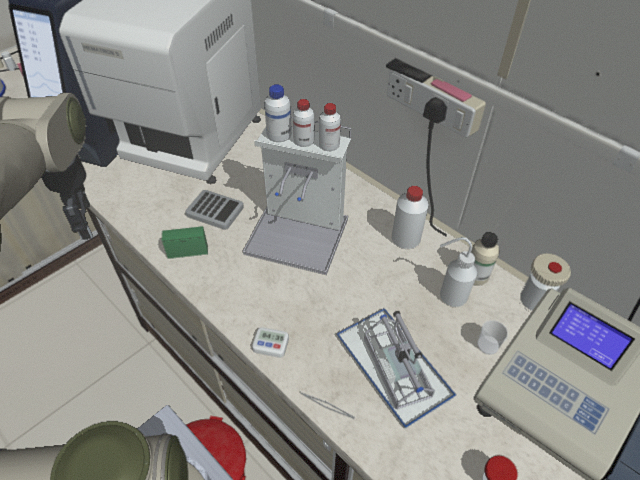

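View pics/t0.png

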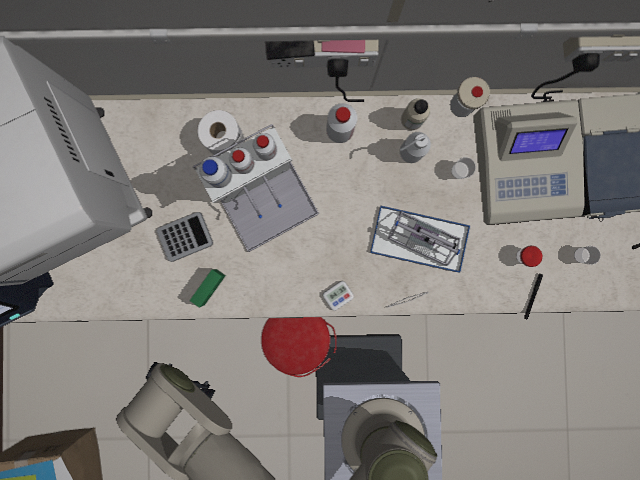

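Run:
```python
from h import *
a=ld("s0")["img"][:,:,::-1];b=ld("t0")["img"][:,:,::-1]
def cr(i,x,y,w,h,s): return cv2.resize(i[y:y+h,x:x+w],None,fx=s,fy=s,interpolation=cv2.INTER_CUBIC)
cv2.imwrite('pics/c1.png',np.hstack([cr(a,335,300,80*1+20,130,4),cr(b,365,195,100,130,4)]))
cv2.imwrite('pics/c1.png',np.hstack([cr(a,335,305,120,125,3.3),cr(b,362,190,120,125,3.3)]))
cv2.imwrite('pics/c2.png',np.hstack([cr(a,240,125,120,150,3.3),cr(b,195,120,120,150,3.3)]))
```

```text
(no output)
```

View pics/c1.png

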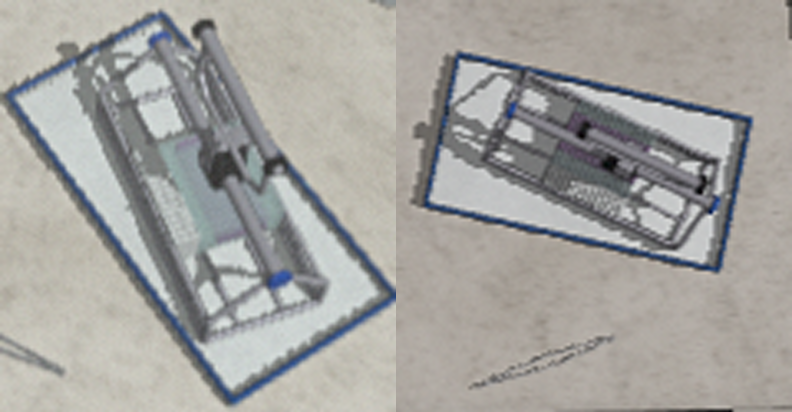

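View pics/c2.png

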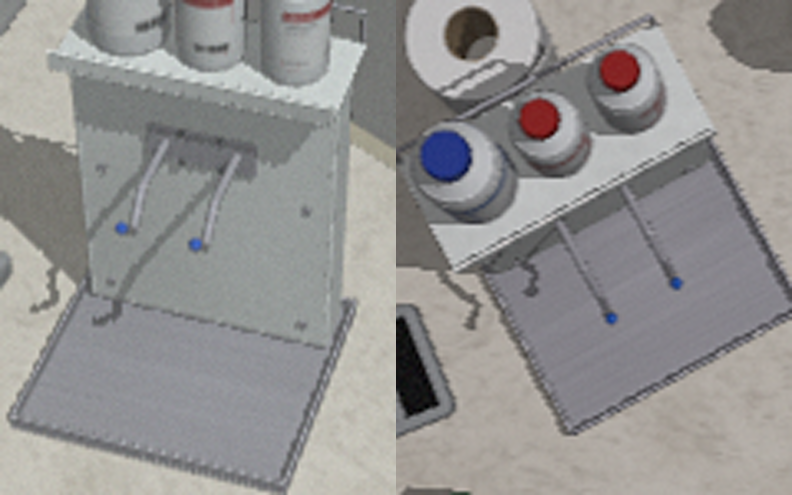

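Run:
```python
from h import *
a=ld("s0");b=ld("t0")
S=lambda p:(335+p[0]/3.3,305+p[1]/3.3); T=lambda p:(362+(p[0]-396)/3.3,190+p[1]/3.3)
S2=lambda p:(240+p[0]/3.3,125+p[1]/3.3); T2=lambda p:(195+(p[0]-396)/3.3,120+p[1]/3.3)
def pr(n,s,t):
    X,e=tri((a,s),(b,t));print(n,X.round(1),np.round(e,1));return X
g1=pr("gripA",S((203,27)),T((583,128)));g2=pr("gripB",S((275,165)),T((704,186)))
print("mid",(g1+g2)/2,np.linalg.norm(g1-g2),np.degrees(np.arctan2(*(g2-g1)[1::-1])))
b1=pr("barA",S((160,40)),T((512,110)));b2=pr("barB",S((280,278)),T((713,204)))
print("mid",(b1+b2)/2,np.linalg.norm(b1-b2),np.degrees(np.arctan2(*(b2-b1)[1::-1])))
pr("saddle",S((222,165)),T((612,162)))
h1=pr("hookL",S2((122,228)),T2((611,318)));h2=pr("hookR",S2((195,244)),T2((676,283)))
d=h2-h1;print(np.linalg.norm(d),np.degrees(np.arctan2(d[1],d[0])),(h1+h2)/2)
c=[onz(b,T2(p),2) for p in((572,432),(792,312))];d=c[1]-c[0];print("pan front",np.degrees(np.arctan2(d[1],d[0])))
w=[onz(b,T(p),12) for p in((459,56),(749,120),(716,268),(428,206))];print("tray",np.round(w,0),np.mean(w,0))
s=[onz(b,T2(p),253) for p in((455,270),(715,133))];d=s[1]-s[0];print("lip",np.round(s),np.degrees(np.arctan2(d[1],d[0])))
```

```text
gripA [562.9 -84.  149.1] [0.2 0.2]
gripB [ 517.6 -173.4  152.4] [0.2 0.2]
mid [ 540.25327091 -128.68534711  150.75866665] 100.23719198599122 -116.87685473246577
barA [582.5 -43.1  70. ] [0.6 0.6]
barB [ 505.  -201.7   70.2] [0.7 0.7]
mid [ 543.73334069 -122.42176205   70.10460132] 176.54251445738615 -116.04559727765461
saddle [ 541.9 -125.8   61.6] [3.4 3.4]
hookL [598.  305.4 187.1] [1. 1.]
hookR [622.7 257.6 187.7] [0.8 0.8]
53.821456289285415 -62.685280492843745 [610.33790326 281.46969549 187.41314274]
pan front -62.27159366072672
tray [[ 631.   -9.   12.]
 [ 574. -248.   12.]
 [ 452. -217.   12.]
 [ 507.   20.   12.]] [ 541.1450268  -113.62259232   12.        ]
lip [[627. 408. 253.]
 [721. 225. 253.]] -62.93172878215499
```

```bash
cat >> h.py <<'E'
def Rt(yaw,th):
    y=np.radians(yaw);t=np.radians(th);cx=np.array([np.cos(y),np.sin(y),0]);ez=np.array([0,0,1.])
    z=np.sin(t)*cx-np.cos(t)*ez; yy=np.cos(t)*cx+np.sin(t)*ez
    return np.stack([np.cross(yy,z),yy,z],1)
def plan(P,yaw,th,n,grip,back=0,g=19):
    "P: wanted grasp point (world); back: mm behind it along the tool"
    s=monitor.sense();R0=Ro.from_quat(np.roll(s["ee_rot"],-1));p0=np.array(s["eef_pos"])
    R1=Ro.from_matrix(Rt(yaw,th));p1=np.array(P)+R1.as_matrix()[:,2]*(g-back)
    rv=(R0.inv()*R1).as_rotvec();print("from",p0.round(1),"to",p1.round(1),"turn",np.degrees(rv).round(1),"t",s["time_s"])
    out=[]
    for i in range(n):
        R=R0*Ro.from_rotvec(rv*i/n)
        out.append([round(float(v),2) for v in [*np.degrees(rv/n),*(R.inv().apply((p1-p0)/n)/60)]]+[grip])
    for i in range(0,n,5): print([v for r in out[i:i+5] for v in r])
E
python3 -c "
from h import *
plan([540.3,-128.7,150],-26.5,40,13,0.2,back=100)"
```

```text
from [230.5 471.5 230.8] to [ 493.7 -105.5  212. ] turn [-31.3 -31.4  86.4] t 0.1
[-2.41, -2.42, 6.65, -0.63, -0.52, 0.02, 0.2, -2.41, -2.42, 6.65, -0.68, -0.44, 0.03, 0.2, -2.41, -2.42, 6.65, -0.73, -0.36, 0.04, 0.2, -2.41, -2.42, 6.65, -0.76, -0.28, 0.06, 0.2, -2.41, -2.42, 6.65, -0.79, -0.19, 0.09, 0.2]
[-2.41, -2.42, 6.65, -0.8, -0.1, 0.11, 0.2, -2.41, -2.42, 6.65, -0.8, -0.01, 0.14, 0.2, -2.41, -2.42, 6.65, -0.79, 0.07, 0.18, 0.2, -2.41, -2.42, 6.65, -0.77, 0.15, 0.22, 0.2, -2.41, -2.42, 6.65, -0.74, 0.23, 0.26, 0.2]
[-2.41, -2.42, 6.65, -0.69, 0.3, 0.3, 0.2, -2.41, -2.42, 6.65, -0.64, 0.37, 0.34, 0.2, -2.41, -2.42, 6.65, -0.58, 0.42, 0.38, 0.2]
```

Call:
send_rows(targets=[-2.4,-2.4,6.6,-0.63,-0.52,0.02,0.2,-2.4,-2.4,6.6,-0.68,-0.44,0.03,0.2,-2.4,-2.4,6.6,-0.73,-0.36,0.04,0.2,-2.4,-2.4,6.6,-0.76,-0.28,0.06,0.2,-2.4,-2.4,6.6,-0.79,-0.19,0.09,0.2])

```text
time_s: 0.72
eef_pos: [332.4, 248.0, 224.4]
ee_rot: [0.124, 0.491, 0.859, 0.077]
force: [1.0, -0.2, 0.1]
grip_width: 0.6
grip_force: 0.0
```

Call:
send_rows(targets=[-2.4,-2.4,6.6,-0.8,-0.1,0.11,0.2,-2.4,-2.4,6.6,-0.8,-0.01,0.14,0.2,-2.4,-2.4,6.6,-0.79,0.07,0.18,0.2,-2.4,-2.4,6.6,-0.77,0.15,0.22,0.2,-2.4,-2.4,6.6,-0.74,0.23,0.26,0.2])

```text
time_s: 1.35
eef_pos: [435.1, 26.4, 217.1]
ee_rot: [0.235, 0.704, 0.654, 0.146]
force: [0.2, 0.2, -0.4]
grip_width: 0.6
grip_force: 0.0
```

```bash
python3 -c "
from h import *
plan([540.3,-128.7,150],-26.5,40,4,0.2,back=100)
print(monitor.sense()['joints'])"
```

```text
from [435.1  26.4 217.1] to [ 493.7 -105.5  212. ] turn [-7.2 -7.4 20.1] t 1.35
[-1.8, -1.86, 5.03, -0.52, 0.22, 0.22, 0.2, -1.8, -1.86, 5.03, -0.49, 0.25, 0.24, 0.2, -1.8, -1.86, 5.03, -0.46, 0.29, 0.27, 0.2, -1.8, -1.86, 5.03, -0.42, 0.32, 0.29, 0.2]
[-0.18357136 -0.12830237  2.13532366 -0.07866522  0.57663424 -0.05709098]
```

Call:
send_rows(targets=[-1.8,-1.86,5.0,-0.52,0.22,0.22,0.2,-1.8,-1.86,5.0,-0.49,0.25,0.24,0.2,-1.8,-1.86,5.0,-0.46,0.29,0.27,0.2,-1.8,-1.86,5.0,-0.42,0.32,0.29,0.2,0,0,0,0,0,0,0.2])

```text
time_s: 1.98
eef_pos: [494.5, -105.2, 211.8]
ee_rot: [0.29, 0.798, 0.497, 0.179]
force: [-0.5, 0.1, -0.2]
grip_width: 0.599
grip_force: 0.0
```

Run:
```python
from h import *
c=save("wrist","w1"); st()
for X in([540.3,-128.7,150],[562.9,-84,149],[517.6,-173.4,149]): print(proj(c,np.array(X)))
```

```text
{'time_s': 2.025, 'joints': [-0.43, 0.01, 2.084, -0.056, 0.354, 0.071], 'dq': [0.025, -0.023, 0.01, 0.002, 0.007, -0.005], 'tau': [-1.059, -23.773, -24.753, -0.081, -1.95, 0.099], 'eef_pos': [494.184, -104.196, 211.873], 'ee_rot': [0.29, 0.798, 0.497, 0.179], 'force': [-0.182, -0.223, 0.13], 'wrist_torque': [0.127, 0.301, -0.027], 'grip_force': 0.0, 'grip_width': 0.603}
[312.2030874  250.97211829]
[311.82613712 166.40020448]
[310.4302608  325.67549054]
```

View pics/w1.png

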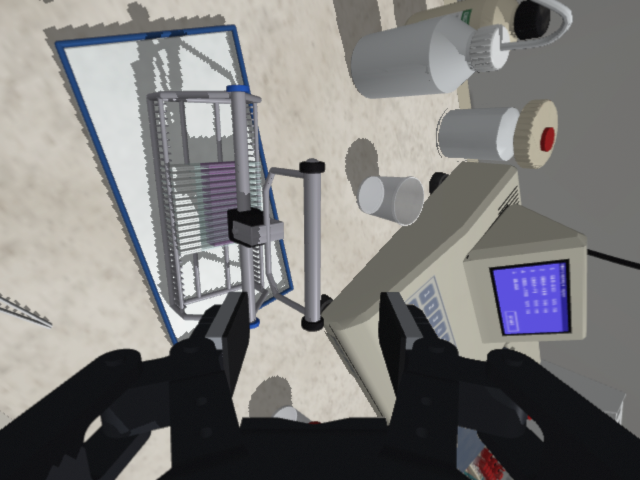

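Run:
```python
from h import *
c=ld("w1");a=np.radians(63.6);cy=np.array([np.cos(a),np.sin(a),0]);cx=np.array([np.sin(a),-np.cos(a),0])
C=np.array([543.7,-122.4,3])
f=lambda x,y,z:proj(c,C+cx*x+cy*y+[0,0,z]).round(0)
for z in(30,45): print(z,[f(-38,y,z) for y in(88,50,25,0,-25,-50,-88)])
print([f(0,y,66) for y in(88,20,10,0,-10,-20,-88)])
print([f(0,y,146) for y in(10,0,-10)])
plan([540.3,-128.7,150],-26.5,40,4,0.2)
```

```text
30 [array([164.,  92.]), array([169., 148.]), array([172., 183.]), array([176., 216.]), array([179., 247.]), array([181., 277.]), array([186., 320.])]
45 [array([172.,  90.]), array([177., 149.]), array([180., 185.]), array([183., 219.]), array([186., 252.]), array([189., 283.]), array([193., 327.])]
[array([238.,  92.]), array([242., 190.]), array([243., 204.]), array([244., 217.]), array([244., 230.]), array([245., 242.]), array([249., 323.])]
[array([312., 223.]), array([311., 239.]), array([311., 255.])]
from [ 494.2 -104.2  211.9] to [ 551.2 -134.1  135.4] turn [-0.2 -0.1  0.4] t 2.025
[-0.04, -0.02, 0.09, -0.01, 0.0, 0.42, 0.2, -0.04, -0.02, 0.09, -0.01, 0.0, 0.42, 0.2, -0.04, -0.02, 0.09, -0.01, 0.0, 0.42, 0.2, -0.04, -0.02, 0.09, -0.01, 0.0, 0.42, 0.2]
```

Call:
send_rows(targets=[0,0,0.1,-0.01,0,0.42,0.2,0,0,0.1,-0.01,0,0.42,0.2,0,0,0.1,-0.01,0,0.42,0.2,0,0,0.1,-0.01,0,0.42,0.2,0,0,0,0,0,0,0.2])

```text
time_s: 2.65
eef_pos: [551.0, -134.0, 134.0]
ee_rot: [0.289, 0.799, 0.495, 0.18]
force: [-1.0, -0.1, 0.2]
grip_width: 0.595
grip_force: 0.0
```

Call:
send_rows(targets=[0,0,0,0,0,0,-1,0,0,0,0,0,0,-1,0,0,0,0,0,0,-1,0,0,0,0,0,0,-1,0,0,0,0,0,0,-1], newtons=50)

```text
time_s: 3.28
eef_pos: [551.5, -134.9, 135.5]
ee_rot: [0.29, 0.799, 0.495, 0.181]
force: [-1.8, 0.6, 2.7]
grip_width: 0.091
grip_force: 49.0
```

Run:
```python
from h import *
st(); save("wrist","w2");save("scene","s2");save("top","t2")
```

```text
{'time_s': 3.275, 'joints': [-0.441, 0.277, 2.016, -0.081, 0.151, 0.098], 'dq': [-0.001, 0.002, -0.004, -0.001, -0.001, -0.001], 'tau': [-0.198, -32.778, -20.338, 0.002, -1.771, 0.026], 'eef_pos': [551.527, -134.895, 135.539], 'ee_rot': [0.29, 0.799, 0.495, 0.181], 'force': [-1.84, 0.586, 2.729], 'wrist_torque': [0.046, 0.306, 0.041], 'grip_force': 48.971, 'grip_width': 0.091}
```

Call:
send_rows(targets=[0,0,0,0,0.04,-0.05,-1,0,0,0,0,0.04,-0.05,-1,0,0,0,0,0.04,-0.05,-1,0,0,0,0,0,0,-1])

```text
time_s: 3.92
eef_pos: [551.1, -134.8, 146.8]
ee_rot: [0.29, 0.799, 0.495, 0.18]
force: [0.0, -0.4, -3.1]
grip_width: 0.096
grip_force: 48.9
```

Run:
```python
from h import *
st(); save("wrist","w3");save("scene","s3");save("top","t3")
# blue blob detection near bar ends
def blobs(n):
    im=ld(n)["img"];h=cv2.cvtColor(im,cv2.COLOR_RGB2HSV);m=cv2.inRange(h,(105,120,80),(125,255,255))
    k,l,s,ce=cv2.connectedComponentsWithStats(m)
    return [(ce[i].round(1).tolist(),int(s[i,4])) for i in range(1,k) if s[i,4]>5]
for n in("s2","s3","t2","t3"): print(n,[b for b in blobs(n) if 330<b[0][0]<480])
for n in("w2","w3"): print(n,blobs(n))
i=np.hstack([ld("w2")["img"],ld("w3")["img"]])[:,:,::-1];cv2.imwrite("pics/w23.png",cv2.resize(i,(800,300),interpolation=cv2.INTER_AREA))
```

```text
{'time_s': 3.925, 'joints': [-0.441, 0.255, 2.007, -0.067, 0.184, 0.083], 'dq': [-0.0, 0.006, 0.004, -0.0, -0.005, 0.002], 'tau': [0.095, -35.529, -22.624, 0.007, -2.199, -0.017], 'eef_pos': [551.131, -134.752, 146.79], 'ee_rot': [0.29, 0.799, 0.495, 0.18], 'force': [0.036, -0.371, -3.084], 'wrist_torque': [0.252, 0.586, 0.016], 'grip_force': 48.906, 'grip_width': 0.096}
s2 [([370.0, 378.5], 6), ([412.8, 409.4], 106), ([419.5, 388.9], 21)]
s3 [([357.5, 361.5], 10), ([368.5, 376.5], 10), ([376.6, 387.5], 10), ([420.4, 387.2], 22), ([415.2, 410.5], 100)]
t2 [([380.0, 209.6], 10), ([387.5, 207.5], 8), ([396.5, 209.5], 8), ([410.5, 212.6], 16), ([423.4, 215.6], 9), ([396.5, 223.0], 6), ([445.0, 220.4], 7), ([454.0, 222.4], 9), ([463.5, 224.5], 8), ([467.0, 235.0], 13), ([463.0, 254.0], 13), ([458.2, 251.7], 6), ([388.5, 255.7], 6), ([404.0, 259.1], 23), ([455.6, 269.8], 15)]
t3 [([380.7, 207.7], 6), ([387.5, 207.5], 8), ([397.5, 209.8], 10), ([411.5, 212.9], 14), ([423.5, 215.5], 8), ([397.1, 223.1], 7), ([450.0, 221.5], 17), ([463.5, 224.5], 8), ([467.0, 235.0], 13), ([463.0, 254.0], 13), ([459.3, 252.0], 6), ([400.0, 258.2], 33), ([457.3, 268.3], 19)]
w2 [([202.2, 48.3], 850), ([222.5, 92.5], 8), ([223.2, 99.8], 12), ([240.4, 160.4], 276), ([48.0, 290.0], 1802), ([262.5, 248.7], 454), ([591.1, 340.7], 6259), ([169.4, 410.8], 83)]
w3 [([202.0, 41.2], 497), ([185.2, 68.7], 344), ([217.7, 109.2], 6), ([235.0, 167.6], 278), ([48.5, 287.7], 1717), ([253.3, 238.9], 237), ([268.6, 297.9], 39), ([577.7, 335.8], 6019)]
```

View pics/w23.png

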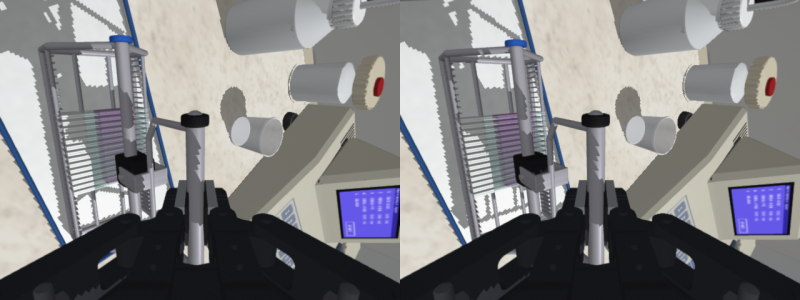

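```bash
cat >> h.py <<'E'
def near(n,p,r=14):
    im=ld(n)["img"];h=cv2.cvtColor(im,cv2.COLOR_RGB2HSV);m=cv2.inRange(h,(105,120,60),(125,255,255))
    yy,xx=np.mgrid[:480,:640];m=(m>0)&(np.hypot(xx-p[0],yy-p[1])<r)
    return np.array([xx[m].mean(),yy[m].mean()]),int(m.sum())
def caps(k,pa,pb,sb,wa):
    "pa,pb: guesses of +y,-y caps in top; sb: -y cap in scene; wa: +y cap in wrist"
    qa,na=near("t"+k,pa,4);qb,nb=near("t"+k,pb,4);ws,n1=near("s"+k,sb,6);ww,n2=near("w"+k,wa,24)
    A,ea=tri((ld("t"+k),qa),(ld("w"+k),ww));B,eb=tri((ld("t"+k),qb),(ld("s"+k),ws))
    print(k,"px",qa,na,qb,nb,ws,n1,ww,n2);print("  A",A.round(1),np.round(ea,1),"B",B.round(1),np.round(eb,1));return A,B
E
python3 - <<'E'
from h import *
caps("2",(396.5,223),(458.2,251.7),(419.5,388.9),(195,65))
caps("3",(397.1,223.1),(459.3,252),(420.4,387.2),(185,69))
i=[cv2.resize(ld(n)["img"][y:y+75,x:x+100,::-1],(400,300),interpolation=cv2.INTER_CUBIC) for n,x,y in(("w2",150,30),("w3",150,30),("s2",370,340),("s3",370,340))]
cv2.imwrite("pics/m.png",np.vstack([np.hstack(i[:2]),np.hstack(i[2:])]))
E
```

```text
2 px [396.5 223. ] 6 [458.16666667 251.66666667] 6 [419.52380952 388.9047619 ] 21 [199.23180077  61.45402299] 522
  A [582.8 -40.9  77.2] [1. 1.] B [ 505.  -201.4   71.2] [0.2 0.2]
3 px [397.14285714 223.14285714] 7 [460.25  252.125] 8 [420.40909091 387.18181818] 22 [188.02770781  67.95717884] 397
  A [582.4 -42.3  75.5] [0.5 0.5] B [ 503.3 -203.1   83.7] [0.3 0.3]
```

View pics/m.png

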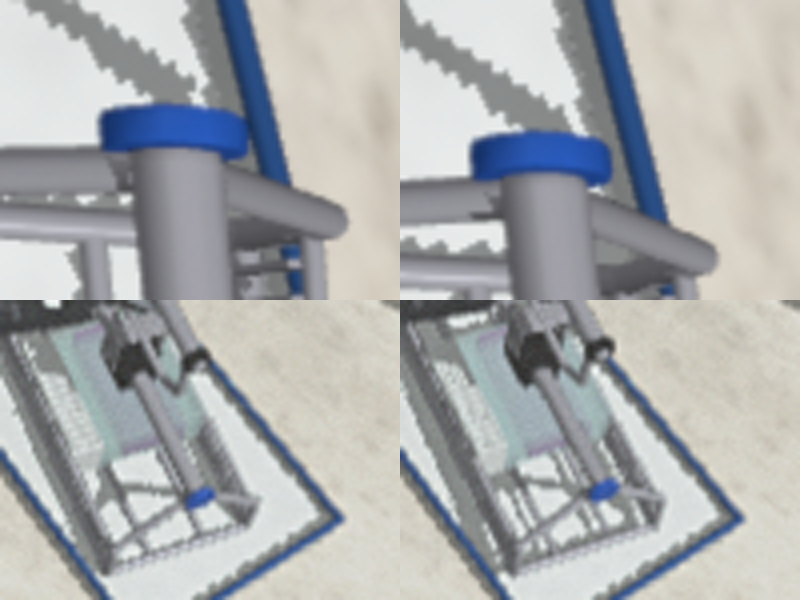

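Call:
send_rows(targets=[0,0,0,0,-0.05,0.06,-1,0,0,0,0,-0.05,0.06,-1,0,0,0,0.05,0,0,-1,0,0,0,0.05,0,0,-1,0,0,0,0.05,0,0,-1])

```text
time_s: 4.7
eef_pos: [555.4, -126.5, 137.5]
ee_rot: [0.29, 0.799, 0.495, 0.181]
force: [-1.6, -1.1, -0.4]
grip_width: 0.099
grip_force: 49.1
```

Call:
send_rows(targets=[0,0,0,0,0,0,-1,0,0,0,0,0.04,-0.05,-1,0,0,0,0,0.04,-0.05,-1,0,0,0,0,0.04,-0.05,-1,0,0,0,0,0,0,-1])

```text
time_s: 5.32
eef_pos: [555.0, -126.7, 149.2]
ee_rot: [0.29, 0.799, 0.494, 0.181]
force: [0.0, -0.6, -3.0]
grip_width: 0.095
grip_force: 48.9
```

Run:
```python
from h import *
st(); save("wrist","w4");save("scene","s4");save("top","t4")
caps("4",(397.1,223.1),(459.3,252),(420.4,387.2),(182,72))
im=ld("w4")["img"];h=cv2.cvtColor(im,cv2.COLOR_RGB2HSV);m=cv2.inRange(h,(105,120,60),(125,255,255))
k,l,s,ce=cv2.connectedComponentsWithStats(m);print([(ce[i].round(1),s[i]) for i in range(1,k) if s[i,4]>100])
```

```text
{'time_s': 5.325, 'joints': [-0.418, 0.256, 1.998, -0.14, 0.193, 0.173], 'dq': [0.001, 0.008, 0.006, -0.006, -0.005, 0.005], 'tau': [0.026, -35.905, -22.88, -0.021, -2.208, -0.044], 'eef_pos': [555.042, -126.674, 149.193], 'ee_rot': [0.29, 0.799, 0.494, 0.181], 'force': [0.04, -0.593, -3.028], 'wrist_torque': [0.199, 0.57, 0.001], 'grip_force': 48.935, 'grip_width': 0.095}
4 px [398.28571429 222.71428571] 7 [459.875 252.375] 8 [419.52631579 389.73684211] 19 [194.25560538  81.20179372] 223
  A [582.3 -41.4  87.5] [1.6 1.6] B [ 502.4 -203.9   75.4] [0.8 0.8]
[(array([132.1,  29.3]), array([   0,    1,  218,   95, 2216], dtype=int32)), (array([ 47.1, 293.9]), array([   0,  196,  103,  199, 1645], dtype=int32)), (array([250.1, 241.5]), array([245, 219,  13,  44, 188], dtype=int32)), (array([573. , 343.4]), array([ 525,  304,   95,   78, 5876], dtype=int32))]
```

```bash
cat >> h.py <<'E'
CX=np.array([np.cos(np.radians(-26.5)),np.sin(np.radians(-26.5)),0]);CY=np.array([-CX[1],CX[0],0])
def plane(c,p,off=0):
    o,d=ray(c,p);q=np.array([540.3,-128.7,0])+CX*off;X=o+d*(((q-o)@CX)/(d@CX));return (X-q)@CY,X[2]
def tilt(k,sb=(420,388)):
    T=ld("w2")["img"][46:78,168:218];I=ld("w"+k)["img"][20:130,130:270]
    r=cv2.matchTemplate(I,T,cv2.TM_CCOEFF_NORMED);_,v,_,l=cv2.minMaxLoc(r)
    def sub(a,b,c): return (a-c)/(2*(a-2*b+c)) if a-2*b+c else 0
    x,y=l
    dx=sub(r[y,x-1],r[y,x],r[y,x+1]) if 0<x<r.shape[1]-1 else 0;dy=sub(r[y-1,x],r[y,x],r[y+1,x]) if 0<y<r.shape[0]-1 else 0
    wa=np.array([193.5+130+x+dx-168,62.5+20+y+dy-46]);A=plane(ld("w"+k),wa)
    ws,_=near("s"+k,sb,6);B=plane(ld("s"+k),ws)
    print(k,"cap",wa.round(1),round(v,2),"A y,z",np.round(A,1),"B y,z",np.round(B,1),"A-B",round(A[1]-B[1],1),"len",np.round(A[0]-B[0],1))
E
python3 - <<'E'
from h import *
for k in "234": tilt(k)
E
```

```text
2 cap [193.5  62.5] 1.0 A y,z [97.3 70.3] B y,z [-82.   74.3] A-B -4.0 len 179.3
3 cap [186.6  69.5] 0.94 A y,z [95.4 72.5] B y,z [-82.8  83.2] A-B -10.7 len 178.3
4 cap [229.9  36.5] 0.49 A y,z [111.3 116.5] B y,z [-82.8  72.1] A-B 44.4 len 194.1
```

Run:
```python
from h import *
i=[cv2.resize(ld(n)["img"][y:y+75,x:x+100,::-1],(400,300),interpolation=cv2.INTER_CUBIC) for n,x,y in(("w4",150,30),("s4",370,340))]
cv2.imwrite("pics/m4.png",np.hstack(i))
```

```text
(no output)
```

View pics/m4.png

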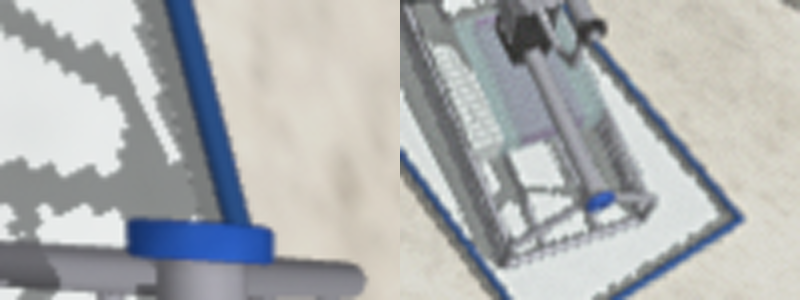

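Run:
```python
from h import *
for k,w,s in(("2",(193.3,62.5),(420,389.3)),("3",(185,69.5),(420.5,387.2)),("4",(200,90),(420,390))):
    print(k,np.round(plane(ld("w"+k),w),1),np.round(plane(ld("s"+k),s),1), ld("w"+k)["t"].round(1))
# predict tilt from tool: project cap for hypotheses
s=monitor.sense();print(s["eef_pos"])
```

```text
2 [97.3 70.1] [-83.7  75.7] [-512.   217.   -52.9]
3 [95.6 70.7] [-83.1  83.6] [-519.1  214.5  -43.9]
4 [94.7 87.3] [-84.3  73.9] [-520.4  222.7  -39.9]
[ 554.88888801 -126.59299536  148.71656048]
```

Call:
send_rows(targets=[0,0,0,0,-0.06,0.07,-1,0,0,0,0,-0.06,0.07,-1,0,0,0,-0.045,0,0,-1,0,0,0,-0.045,0,0,-1,0,0,0,0,0,0,-1])

```text
time_s: 6.1
eef_pos: [552.5, -131.7, 138.0]
ee_rot: [0.29, 0.799, 0.494, 0.181]
force: [-0.2, 0.5, 0.3]
grip_width: 0.093
grip_force: 49.2
```

Call:
send_rows(targets=[0,0,0,0,0.04,-0.05,-1,0,0,0,0,0.04,-0.05,-1,0,0,0,0,0.04,-0.05,-1,0,0,0,0,0,0,-1,0,0,0,0,0,0,-1])

```text
time_s: 6.72
eef_pos: [552.1, -131.3, 149.2]
ee_rot: [0.29, 0.799, 0.495, 0.18]
force: [-0.6, 0.2, -2.8]
grip_width: 0.093
grip_force: 49.0
```

Run:
```python
from h import *
st(); save("wrist","w5");save("scene","s5");save("top","t5")
tilt("5"); print(near("s5",(420,388),6))
```

```text
{'time_s': 6.725, 'joints': [-0.431, 0.252, 2.003, -0.095, 0.191, 0.118], 'dq': [-0.001, 0.002, 0.002, -0.0, 0.002, -0.002], 'tau': [0.005, -35.598, -22.862, -0.042, -2.29, 0.003], 'eef_pos': [552.15, -131.257, 149.19], 'ee_rot': [0.29, 0.799, 0.495, 0.18], 'force': [-0.632, 0.164, -2.764], 'wrist_torque': [0.291, 0.555, -0.017], 'grip_force': 48.969, 'grip_width': 0.093}
5 cap [189.9  82.6] 0.87 A y,z [93.4 75.8] B y,z [-84.5  79.5] A-B -3.7 len 178.0
(array([420.5       , 388.81818182]), 22)
```

Call:
send_rows(targets=[0,0,0,0,0.05,-0.06,-1,0,0,0,0,0,0,-1,0,0,0,0,0,0,-1])

```text
time_s: 7.25
eef_pos: [552.2, -131.3, 154.1]
ee_rot: [0.29, 0.799, 0.495, 0.181]
force: [-0.4, -0.3, -3.4]
grip_width: 0.095
grip_force: 49.0
```

Run:
```python
from h import *
print(monitor.sense()["eef_pos"],monitor.sense()["force"]); save("wrist","w6");save("scene","s6");save("top","t6")
tilt("6"); print(near("s6",(420,386),6))
# top-bar line direction in the scene image & cap sizes: compare A cap with blob method
for k in "256":
    T=ld("s2")["img"][381:397,411:429];I=ld("s"+k)["img"][370:405,400:440]
    r=cv2.matchTemplate(cv2.resize(I,None,fx=4,fy=4,interpolation=cv2.INTER_CUBIC),cv2.resize(T,None,fx=4,fy=4,interpolation=cv2.INTER_CUBIC),cv2.TM_CCOEFF_NORMED);_,v,_,l=cv2.minMaxLoc(r)
    p=(420+400+l[0]/4-411,389.3+370+l[1]/4-381);print(k,p,v,np.round(plane(ld("s"+k),p),1))
```

```text
[ 552.23960678 -131.28374911  154.08292942] [-0.42156658 -0.27252465 -3.39548085]
6 cap [186.2  82.7] 0.75 A y,z [93.7 76.8] B y,z [-84.6  84.7] A-B -7.9 len 178.3
(array([420.91304348, 387.60869565]), 23)
2 (420.0, 389.29999999999995) 0.9984127879142761 [-83.7  75.7]
5 (421.25, 389.04999999999995) 0.6716205477714539 [-86.7  82.8]
6 (422.0, 387.79999999999995) 0.5955063700675964 [-87.6  89.8]
```

```bash
cat >> h.py <<'E'
def rel(k,wa,sb,tcp):
    G=np.array(tcp)-19*Rt(-26.5,40)[:,2]
    o=(G-np.array([540.3,-128.7,0]))@CX
    A=np.array(plane(ld("w"+k),wa,o));B=np.array(plane(ld("s"+k),sb,o));g=(G-np.array([540.3,-128.7,0]))@CY
    print(k,"off",o.round(1),"G",round(g,1),G[2].round(1),"A rel",(A-[g,G[2]]).round(1),"B rel",(B-[g,G[2]]).round(1),"zA",A[1].round(1),"zB",B[1].round(1),"A-B",(A-B)[1].round(1))
E
python3 - <<'E'
from h import *
rel("2",(193.3,62.5),(419.5,388.9),[551.5,-134.9,135.5])
rel("3",(185.5,69.5),(420.4,387.2),[551.1,-134.8,146.8])
rel("4",(200,90),(419.5,389.7),[555,-126.7,149.2])
rel("5",(189.9,82.6),(420.5,388.8),[552.15,-131.26,149.2])
rel("6",(186.2,82.7),(420.9,387.6),[552.2,-131.3,154.1])
i=[cv2.resize(ld(n)["img"][y:y+75,x:x+100,::-1],(400,300),interpolation=cv2.INTER_CUBIC) for n,x,y in(("w5",150,40),("w6",150,40),("s5",370,340),("s6",370,340))]
cv2.imwrite("pics/m6.png",np.vstack([np.hstack(i[:2]),np.hstack(i[2:])]))
E
```

```text
2 off 0.6 G -0.6 150.1 A rel [ 98.1 -81.3] B rel [-80.8 -77.5] zA 68.8 zB 72.5 A-B -3.7
3 off 0.2 G -0.6 161.4 A rel [ 96.3 -90.5] B rel [-82.  -78.7] zA 70.9 zB 82.6 A-B -11.8
4 off 0.1 G 8.3 163.8 A rel [ 86.4 -76.6] B rel [-91.  -91.8] zA 87.2 zB 71.9 A-B 15.2
5 off -0.5 G 3.0 163.8 A rel [ 90.3 -86.9] B rel [-88.  -82.9] zA 76.9 zB 80.9 A-B -4.0
6 off -0.4 G 3.0 168.7 A rel [ 90.6 -91. ] B rel [-87.9 -82.9] zA 77.7 zB 85.8 A-B -8.1
```

View pics/m6.png

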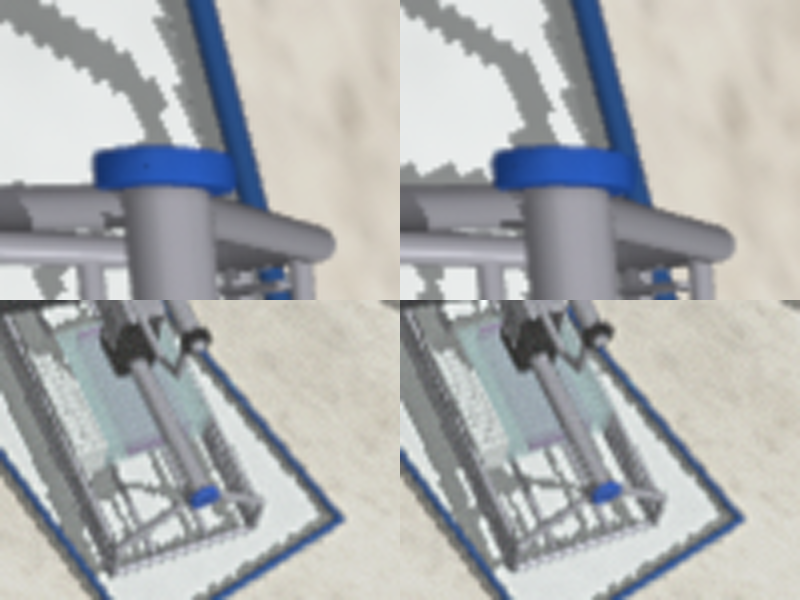

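```bash
cat >> h.py <<'E'
def plan2(P,yaw,th,w,grip,g=19,dp=3):
    s=monitor.sense();R0=Ro.from_quat(np.roll(s["ee_rot"],-1));p0=np.array(s["eef_pos"])
    R1=Ro.from_matrix(Rt(yaw,th));p1=np.array(P)+R1.as_matrix()[:,2]*g
    # follow the grasp point so that turning does not shift it
    g0=p0-g*R0.as_matrix()[:,2];yw=R1*R0.inv();rw=yw.as_rotvec()
    w=np.array(w,float);f=np.r_[0,np.cumsum(w)/w.sum()];print("G",g0.round(1),"->",P,"turn",np.degrees(rw).round(1),"dist",np.linalg.norm(np.array(P)-g0).round(1),"t",s["time_s"])
    Rs=[Ro.from_rotvec(rw*a)*R0 for a in f];ps=[g0+(np.array(P)-g0)*a+g*R.as_matrix()[:,2] for a,R in zip(f,Rs)]
    out=[[round(float(v),dp) for v in [*np.degrees((Rs[i].inv()*Rs[i+1]).as_rotvec()),*(Rs[i].inv().apply(ps[i+1]-ps[i])/60)]]+[grip] for i in range(len(w))]
    for i in range(0,len(w),5): print([v for r in out[i:i+5] for v in r])
E
python3 - <<'E'
from h import *
b=ld("t0");print(onz(b,(207,288),72),onz(b,(338,295),18))
st()
E
```

```text
[421.27335987 457.8109021   72.        ] [393.56435487 114.2332661   18.        ]
{'time_s': 7.4, 'joints': [-0.431, 0.243, 1.999, -0.089, 0.205, 0.112], 'dq': [0.0, -0.0, 0.001, 0.001, 0.0, -0.001], 'tau': [0.003, -35.308, -23.042, -0.046, -2.282, 0.004], 'eef_pos': [552.208, -131.262, 153.958], 'ee_rot': [0.29, 0.799, 0.495, 0.18], 'force': [0.355, 0.746, -2.275], 'wrist_torque': [0.278, 0.571, -0.033], 'grip_force': 48.967, 'grip_width': 0.097}
```

Call:
send_rows(targets=[0,0,0,0,0.06,-0.07,-1,0,0,0,0,0.12,-0.14,-1,0,0,0,0,0.16,-0.19,-1,0,0,0,0,0.16,-0.19,-1,0,0,0,0,0.1,-0.12,-1])

```text
time_s: 8.02
eef_pos: [552.7, -131.6, 211.3]
ee_rot: [0.29, 0.799, 0.494, 0.181]
force: [1.0, 0.2, -3.1]
grip_width: 0.096
grip_force: 49.0
```

Run:
```python
from h import *
print(monitor.sense()["force"])
S=np.array([628,290.6,0]);sx=np.array([.889,.4586,0])
plan2((S-sx*90+[0,0,227]).round(1),27.3,40,[4,8,12,16,19]+[20]*15+[19,16,12,8,4],-1,dp=2)
```

```text
[ 0.95982197  0.23310614 -3.09549335]
G [ 541.7 -126.2  225.9] -> [548.  249.3 227. ] turn [-0.1  0.  53.8] dist 375.5 t 8.025
[0.0, 0.33, -0.39, 0.06, -0.02, -0.02, -1, 0.0, 0.66, -0.79, 0.11, -0.04, -0.03, -1, 0.0, 0.99, -1.18, 0.17, -0.06, -0.05, -1, 0.0, 1.32, -1.58, 0.23, -0.07, -0.06, -1, 0.0, 1.57, -1.87, 0.28, -0.08, -0.06, -1]
[0.0, 1.65, -1.97, 0.29, -0.07, -0.06, -1, 0.0, 1.65, -1.97, 0.3, -0.06, -0.05, -1, 0.0, 1.65, -1.97, 0.3, -0.05, -0.04, -1, 0.0, 1.65, -1.97, 0.3, -0.04, -0.03, -1, 0.0, 1.65, -1.97, 0.31, -0.03, -0.03, -1]
[0.0, 1.65, -1.97, 0.31, -0.02, -0.02, -1, 0.0, 1.65, -1.97, 0.31, -0.01, -0.01, -1, 0.0, 1.65, -1.97, 0.31, 0.0, -0.0, -1, 0.0, 1.65, -1.97, 0.31, 0.01, 0.01, -1, 0.0, 1.65, -1.97, 0.31, 0.02, 0.02, -1]
[0.0, 1.65, -1.97, 0.31, 0.03, 0.03, -1, 0.0, 1.65, -1.97, 0.3, 0.04, 0.03, -1, 0.0, 1.65, -1.97, 0.3, 0.05, 0.04, -1, 0.0, 1.65, -1.97, 0.3, 0.06, 0.05, -1, 0.0, 1.65, -1.97, 0.29, 0.07, 0.06, -1]
[0.0, 1.57, -1.87, 0.27, 0.08, 0.06, -1, 0.0, 1.32, -1.58, 0.23, 0.07, 0.06, -1, 0.0, 0.99, -1.18, 0.17, 0.06, 0.05, -1, 0.0, 0.66, -0.79, 0.11, 0.04, 0.03, -1, 0.0, 0.33, -0.39, 0.05, 0.02, 0.02, -1]
```

Call:
send_rows(targets=[0.0,0.33,-0.39,0.06,-0.02,-0.02,-1,0.0,0.66,-0.79,0.11,-0.04,-0.03,-1,0.0,1.0,-1.18,0.17,-0.06,-0.05,-1,0.0,1.32,-1.58,0.23,-0.07,-0.06,-1,0.0,1.57,-1.87,0.28,-0.08,-0.06,-1])

```text
time_s: 8.65
eef_pos: [553.5, -75.3, 209.2]
ee_rot: [0.277, 0.764, 0.547, 0.2]
force: [0.8, -0.9, -3.3]
grip_width: 0.097
grip_force: 48.9
```

Call:
send_rows(targets=[0.0,1.65,-1.97,0.29,-0.07,-0.06,-1,0.0,1.65,-1.97,0.3,-0.06,-0.05,-1,0.0,1.65,-1.97,0.3,-0.05,-0.04,-1,0.0,1.65,-1.97,0.3,-0.04,-0.03,-1,0.0,1.65,-1.97,0.31,-0.03,-0.03,-1])

```text
time_s: 9.28
eef_pos: [555.7, 17.1, 209.5]
ee_rot: [0.253, 0.698, 0.629, 0.23]
force: [1.1, 1.2, -3.3]
grip_width: 0.091
grip_force: 48.9
```

Call:
send_rows(targets=[0.0,1.65,-1.97,0.31,-0.02,-0.02,-1,0.0,1.65,-1.97,0.31,-0.01,-0.01,-1,0.0,1.65,-1.97,0.31,0.0,0.0,-1,0.0,1.65,-1.97,0.31,0.01,0.01,-1,0.0,1.65,-1.97,0.31,0.02,0.02,-1])

```text
time_s: 9.9
eef_pos: [557.5, 110.3, 210.0]
ee_rot: [0.226, 0.623, 0.704, 0.257]
force: [0.1, 0.2, -2.8]
grip_width: 0.099
grip_force: 48.9
```

Call:
send_rows(targets=[0.0,1.65,-1.97,0.31,0.03,0.03,-1,0.0,1.65,-1.97,0.3,0.04,0.03,-1,0.0,1.65,-1.97,0.3,0.05,0.04,-1,0.0,1.65,-1.97,0.3,0.06,0.05,-1,0.0,1.65,-1.97,0.29,0.07,0.06,-1])

```text
time_s: 10.52
eef_pos: [558.0, 202.6, 210.2]
ee_rot: [0.196, 0.54, 0.769, 0.281]
force: [0.0, 0.5, -3.1]
grip_width: 0.096
grip_force: 48.9
```

Call:
send_rows(targets=[0.0,1.57,-1.87,0.27,0.08,0.06,-1,0.0,1.32,-1.58,0.23,0.07,0.06,-1,0.0,1.0,-1.18,0.17,0.06,0.05,-1,0.0,0.66,-0.79,0.11,0.04,0.03,-1,0.0,0.33,-0.39,0.05,0.02,0.02,-1])

```text
time_s: 11.15
eef_pos: [558.3, 255.7, 210.6]
ee_rot: [0.177, 0.489, 0.802, 0.293]
force: [-0.2, -0.3, -3.3]
grip_width: 0.1
grip_force: 48.9
```

Run:
```python
from h import *
print(monitor.sense()["force"],monitor.sense()["joints"]);save("scene","s7");save("top","t7");save("wrist","w7")
S=np.array([628,290.6,0]);sx=np.array([.889,.4586,0])
plan2((S-sx*55+[0,0,203]).round(1),27.3,40,[2,4,4,4,2],-1,dp=2)
a,b,w=[ld(n)["img"][:,:,::-1] for n in("s7","t7","w7")]
L=cv2.resize(a[100:300,180:380],(400,400),interpolation=cv2.INTER_CUBIC);R=cv2.resize(w,(400,300),interpolation=cv2.INTER_AREA)
cv2.imwrite("pics/v7.png",np.hstack([L,np.vstack([R,cv2.resize(b[180:260,220:320],(400,320))[:100]])]))
```

```text
[-0.17953206 -0.34441271 -3.25347742] [ 0.15022096  0.23617306  1.82596969  0.49107875  0.45528878 -0.70009875]
G [547.4 249.7 225.1] -> [579.1 265.4 203. ] turn [-0.1 -0.   0.1] dist 41.7 t 11.3
[0.0, -0.01, -0.01, -0.0, 0.03, 0.08, -1, 0.01, -0.01, -0.03, -0.0, 0.05, 0.17, -1, 0.01, -0.01, -0.03, -0.0, 0.05, 0.17, -1, 0.01, -0.01, -0.03, -0.0, 0.05, 0.17, -1, 0.0, -0.01, -0.01, -0.0, 0.03, 0.08, -1]
```

View pics/v7.png

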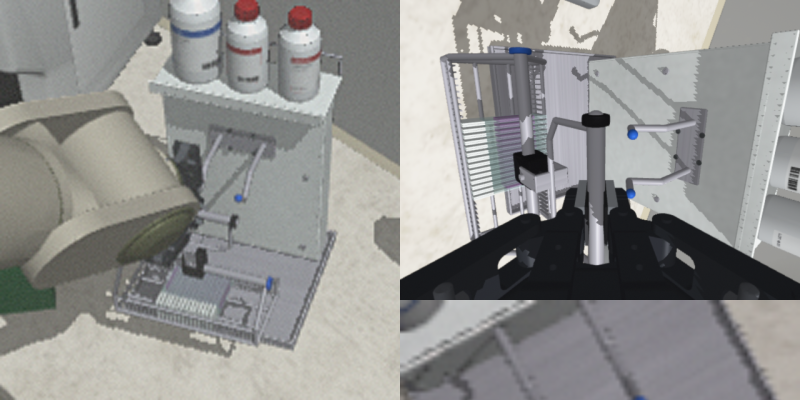

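Run:
```python
from h import *
a=ld("s0");b=ld("t0");w=ld("w7")
S2=lambda p:(240+p[0]/3.3,125+p[1]/3.3); T2=lambda p:(195+(p[0]-396)/3.3,120+p[1]/3.3)
q=[near("w7",p,12)[0] for p in((371,214),(370,312))];print(q)
hL,e=tri((a,S2((122,228))),(b,T2((611,318))),(w,q[0]));hR,e2=tri((a,S2((195,244))),(b,T2((676,283))),(w,q[1]))
print(hL.round(1),np.round(e,1),hR.round(1),np.round(e2,1));m=(hL+hR)/2;print("mid",m)
s=monitor.sense();R=Ro.from_quat(np.roll(s["ee_rot"],-1)).as_matrix();G=s["eef_pos"]-19*R[:,2]
d=hL-hR;yaw=np.degrees(np.arctan2(d[1],d[0]))-90;sx=np.array([np.cos(np.radians(yaw)),np.sin(np.radians(yaw)),0]);sy=np.array([-sx[1],sx[0],0])
print("yaw",yaw,"G rel tipmid x,y,z",(G-m)@sx,(G-m)@sy,(G-m)[2])
# rod end (+y) seen at (312,190): its y along rod from G
o,dd=ray(w,(312,190));X=o+dd*(((G-o)@R[:,1])/(dd@R[:,1]));print("rod end along tool x",(X-G)@R[:,0],(X-G)@R[:,2])
# same in w6 for scale: initial rod end
```

```text
[array([371.93518519, 214.65740741]), array([368.65934066, 309.32967033])]
[598.  305.5 187.8] [1.2 0.9 0.7] [622.8 257.7 188.2] [0.9 0.8 0.7]
mid [610.38204586 281.58603958 188.03843863]
yaw 27.426815471124797 G rel tipmid x,y,z -70.62177887556786 0.6956784793088957 37.077571316064706
rod end along tool x 62.05296975988965 -77.68339538797439
```

Call:
send_rows(targets=[0,0,0,0,0.03,0.08,-1,0,0,0,0,0.05,0.17,-1,0,0,0,0,0.05,0.17,-1,0,0,0,0,0.05,0.17,-1,0,0,0,0,0.03,0.08,-1])

```text
time_s: 11.92
eef_pos: [590.1, 271.9, 187.1]
ee_rot: [0.177, 0.489, 0.802, 0.292]
force: [-0.1, -0.2, -2.7]
grip_width: 0.097
grip_force: 48.9
```

Run:
```python
from h import *
w=ld("w7");s=monitor.sense();print(s["force"])
R=Rt(27.3,40);G=np.array([547.4,249.7,225.1]);o,d=ray(w,(312,190));x=R[:,0]
# closest point on the rod line to the ray
t=np.linalg.lstsq(np.stack([x,-d],1),o-G,rcond=None)[0];print("rod end at",t[0],"gap",np.linalg.norm(G+x*t[0]-o-d*t[1]))
save("wrist","w8")
for p in((372,200),(370,300)):
  pass
plan2([628.1,290.8,203.5],27.4,40,[4,8,8,8,8,8,6,4,2,1],-1,dp=2)
```

```text
[-0.07291364 -0.17791008 -2.69826146]
rod end at 50.451243856507226 gap 0.17523126401711223
G [579.4 266.4 201.6] -> [628.1, 290.8, 203.5] turn [-0.1 -0.1  0.1] dist 54.5 t 11.975
[-0.0, 0.0, -0.01, -0.0, 0.05, 0.04, -1, -0.0, 0.0, -0.03, -0.0, 0.1, 0.08, -1, -0.0, 0.0, -0.03, -0.0, 0.1, 0.08, -1, -0.0, 0.0, -0.03, -0.0, 0.1, 0.08, -1, -0.0, 0.0, -0.03, -0.0, 0.1, 0.08, -1]
[-0.0, 0.0, -0.03, -0.0, 0.1, 0.08, -1, -0.0, 0.0, -0.02, -0.0, 0.08, 0.06, -1, -0.0, 0.0, -0.01, -0.0, 0.05, 0.04, -1, -0.0, 0.0, -0.01, -0.0, 0.03, 0.02, -1, -0.0, 0.0, -0.0, -0.0, 0.01, 0.01, -1]
```

Call:
send_rows(targets=[0,0,0,0,0.06,0.03,-1,0,0,0,0,0.11,0.07,-1,0,0,0,0,0.1,0.08,-1,0,0,0,0,0.1,0.08,-1,0,0,0,0,0.1,0.08,-1])

```text
time_s: 12.6
eef_pos: [621.1, 287.8, 190.4]
ee_rot: [0.177, 0.489, 0.802, 0.293]
force: [0.2, 0.5, -2.9]
grip_width: 0.095
grip_force: 48.9
```

Call:
send_rows(targets=[0,0,0,0,0.1,0.08,-1,0,0,0,0,0.08,0.06,-1,0,0,0,0,0.05,0.04,-1,0,0,0,0,0.02,0.02,-1,0,0,0,0,0,0,-1])

```text
time_s: 13.22
eef_pos: [637.7, 296.4, 190.8]
ee_rot: [0.177, 0.489, 0.802, 0.293]
force: [0.5, 0.3, -2.7]
grip_width: 0.095
grip_force: 48.9
```

Run:
```python
from h import *
s=monitor.sense();print(s["force"],s["wrist_torque"])
plan2([628.1,290.8,182],27.4,40,[2,4,4,4,4],-1,dp=2)
```

```text
[ 0.48874888  0.34214959 -2.67912201] [-0.27049841  0.55833135  0.01768273]
G [626.8 290.8 205.4] -> [628.1, 290.8, 182] turn [-0.1 -0.   0.1] dist 23.4 t 13.225
[0.0, 0.0, -0.02, -0.0, -0.03, 0.03, -1, 0.01, 0.0, -0.04, -0.0, -0.05, 0.07, -1, 0.01, 0.0, -0.04, -0.0, -0.05, 0.07, -1, 0.01, 0.0, -0.04, -0.0, -0.05, 0.07, -1, 0.01, 0.0, -0.04, -0.0, -0.05, 0.07, -1]
```

Call:
send_rows(targets=[0,0,0,0,-0.03,0.03,-1,0,0,0,0,-0.05,0.07,-1,0,0,0,0,-0.05,0.07,-1,0,0,0,0,-0.05,0.07,-1,0,0,0,0,-0.05,0.07,-1])

```text
time_s: 13.85
eef_pos: [638.9, 297.1, 167.3]
ee_rot: [0.177, 0.489, 0.802, 0.293]
force: [0.7, 0.4, -2.6]
grip_width: 0.094
grip_force: 48.9
```

Call:
send_rows(targets=[0,0,0,0,-0.01,0.01,-1,0,0,0,0,-0.01,0.01,-1,0,0,0,0,0,0,-1])

```text
time_s: 14.22
eef_pos: [638.8, 297.0, 166.4]
ee_rot: [0.178, 0.489, 0.802, 0.293]
force: [-2.1, -0.6, -1.0]
grip_width: 0.094
grip_force: 49.2
```

Run:
```python
from h import *
s=monitor.sense();print(s["force"],s["wrist_torque"])
plan2([628.1,290.8,180],27.4,40,[1],-1,dp=2)
```

```text
[-2.082114   -0.63235481 -1.04994423] [-0.31408136  0.6365939   0.02789086]
G [628.  291.4 181. ] -> [628.1, 290.8, 180] turn [-0.1  0.   0.1] dist 1.2 t 14.225
[0.06, 0.02, -0.17, -0.01, -0.01, 0.01, -1]
```

Call:
send_rows(targets=[0,0,0,0,-0.02,0.005,-1,0,0,0,0,0,0,-1,0,0,0,0,0,0,-1])

```text
time_s: 14.6
eef_pos: [638.6, 296.8, 166.1]
ee_rot: [0.178, 0.489, 0.802, 0.293]
force: [-1.8, 0.2, 5.0]
grip_width: 0.094
grip_force: 49.4
```

Run:
```python
from h import *
s=monitor.sense();print(s["force"],s["wrist_torque"])
plan2([628.1,290.8,180],27.4,40,[1],-1,dp=2)
```

```text
[-1.81319065  0.17881574  4.99435661] [0.08183418 0.06561932 0.1251818 ]
G [627.7 291.2 180.6] -> [628.1, 290.8, 180] turn [-0.1  0.1  0.2] dist 0.8 t 14.6
[0.14, 0.04, -0.17, -0.01, -0.0, 0.01, -1]
```

Call:
send_rows(targets=[0,0,0,0,0,0,-0.75,0,0,0,0,0,0,-0.6,0,0,0,0,0,0,-0.4,0,0,0,0,0,0,-0.3,0,0,0,0,0,0,-0.3], newtons=20)

```text
time_s: 15.22
eef_pos: [638.1, 296.6, 165.0]
ee_rot: [0.177, 0.489, 0.802, 0.293]
force: [-0.3, -0.3, 0.0]
grip_width: 0.352
grip_force: 0.0
```

Run:
```python
from h import *
s=st();save("wrist","w9");save("scene","s9");save("top","t9")
im=ld("w9")["img"];h=cv2.cvtColor(im,cv2.COLOR_RGB2HSV);m=cv2.inRange(h,(105,120,60),(125,255,255))
k,l,q,ce=cv2.connectedComponentsWithStats(m);print([(ce[i].round(1),q[i].tolist()) for i in range(1,k) if q[i,4]>40])
```

```text
{'time_s': 15.225, 'joints': [0.205, 0.476, 1.613, 0.451, 0.409, -0.626], 'dq': [0.001, -0.001, 0.003, 0.001, 0.0, -0.0], 'tau': [-0.005, -46.852, -24.199, 0.423, -1.461, 0.0], 'eef_pos': [638.1, 296.633, 164.969], 'ee_rot': [0.177, 0.489, 0.802, 0.293], 'force': [-0.325, -0.337, 0.039], 'wrist_torque': [-0.191, 0.299, -0.014], 'grip_force': 0.0, 'grip_width': 0.352}
[(array([190.5,  82.3]), [173, 77, 36, 13, 354]), (array([281.8, 281.7]), [267, 267, 30, 30, 712])]
```

Call:
send_rows(targets=[0,0,0,0,0,-0.15,-0.3,0,0,0,0,0,-0.3,-0.3,0,0,0,0,0,-0.45,-0.3,0,0,0,0,0,-0.6,-0.3,0,0,0,0,0,-0.4,-0.3])

```text
time_s: 16.0
eef_pos: [572.2, 262.5, 254.2]
ee_rot: [0.178, 0.489, 0.802, 0.293]
force: [-0.8, 0.2, 0.0]
grip_width: 0.353
grip_force: 0.0
```

Call:
send_rows(targets=[0,0,0,0,0,-0.5,-0.3,0,0,0,0,-0.4,-0.5,-0.3,0,0,0,0,-0.4,-0.3,-0.3,0,0,0,0,0,0,-0.3,0,0,0,0,0,0,-0.3])

```text
time_s: 16.62
eef_pos: [496.1, 223.1, 281.8]
ee_rot: [0.178, 0.489, 0.802, 0.293]
force: [-0.0, 0.0, 0.9]
grip_width: 0.347
grip_force: 0.0
```

Run:
```python
from h import *
s=monitor.sense();print(s["eef_pos"],s["force"])
def bl(n):
    im=ld(n)["img"];h=cv2.cvtColor(im,cv2.COLOR_RGB2HSV);m=cv2.inRange(h,(105,120,60),(125,255,255))
    k,l,q,ce=cv2.connectedComponentsWithStats(m);return [(ce[i].round(1).tolist(),int(q[i,4])) for i in range(1,k) if q[i,4]>4]
for n,f in(("wrist","w10"),("scene","s10"),("top","t10")):
    save(n,f);print(f,[b for b in bl(f) if f[0]=="w" or (180<b[0][0]<345 and 90<b[0][1]<300)])
# predictions: level carrier hanging, rod at seat
th=np.radians(27.4);sx=np.array([np.cos(th),np.sin(th),0]);sy=np.array([-sx[1],sx[0],0]);P=np.array([628,291,180])
for sd in(0,):
  for n in("w10","s10","t10"):
    print(n,[proj(ld(n),P+sy*y+[0,0,-85]).round(1) for y in(87.5,-87.5)],[proj(ld(n),P+sy*y).round(1) for y in(50,-50)])
```

```text
[496.13229432 223.08703581 281.80149262] [-0.0037707   0.00349271  0.8975058 ]
w10 [([303.8, 106.4], 69), ([633.0, 158.1], 760), ([363.2, 187.1], 98), ([361.2, 254.0], 89), ([308.2, 286.6], 51), ([123.2, 431.2], 15), ([153.1, 470.9], 47)]
s10 [([276.7, 90.4], 133), ([277.8, 116.7], 6), ([276.1, 193.9], 8), ([299.0, 198.5], 8), ([326.2, 226.1], 11)]
t10 [([209.7, 166.9], 177), ([299.0, 191.2], 6), ([279.5, 205.0], 8), ([259.9, 215.9], 8), ([238.2, 224.0], 9)]
w10 [array([305.6, 109.4]), array([306.9, 284.1])] [array([373.1, 154.7]), array([368.5, 272.5])]
s10 [array([258.4, 210.8]), array([326.1, 226.7])] [array([270.3, 188.6]), array([311.1, 197.7])]
t10 [array([239.3, 223.2]), array([299.1, 191.1])] [array([248.3, 213.6]), array([284.6, 194.1])]
```

Run:
```python
from h import *
w,s,t=ld("w10"),ld("s10"),ld("t10")
A,e=tri((w,(303.8,106.4)),(t,(238.2,224.0)));B,f=tri((w,(308.2,286.6)),(t,(299.0,191.2)),(s,(326.2,226.1)))
print(A.round(1),np.round(e,1),B.round(1),np.round(f,1),np.linalg.norm(A-B))
th=np.radians(27.4);sx=np.array([np.cos(th),np.sin(th),0]);sy=np.array([-sx[1],sx[0],0])
for off in(-2,0,2):
  q=np.array([628,291,0])+sx*off
  r=[]
  for p in((303.8,106.4),(308.2,286.6)):
    o,d=ray(w,p);X=o+d*(((q-o)@sx)/(d@sx));r.append(((X-q)@sy,X[2]))
  print(off,np.round(r,1))
# yaw of the bar from top view
a,b=onz(t,(238.2,224.0),95),onz(t,(299.0,191.2),95);d=a-b;print("yaw",np.degrees(np.arctan2(d[1],d[0]))-90)
```

```text
[586.  371.5  92.7] [0.5 0.5] [667.6 212.4  98.7] [0.9 1.  0.3] 178.849773776054
-2 [[ 90.1  94.8]
 [-88.3  99.6]]
0 [[ 90.3  92.3]
 [-89.7  97.1]]
2 [[ 90.5  89.8]
 [-91.   94.7]]
yaw 27.543548419095274
```

Run:
```python
from h import *
w=ld("w10");th=np.radians(27.4);sx=np.array([np.cos(th),np.sin(th),0]);sy=np.array([-sx[1],sx[0],0])
def zz(w,p,off):
    q=np.array([628.1,290.9,0])+sx*off;o,d=ray(w,p);X=o+d*(((q-o)@sx)/(d@sx));return np.round([(X-q)@sy,X[2]],1)
print("tips",zz(w,(363.2,187.1),-20),zz(w,(361.2,254),-20))
w7=ld("w7");print("tips7",zz(w7,(371.9,214.7),-20),zz(w7,(368.7,309.3),-20))
# initial standing carrier, both caps in w1 (level truth)
w1=ld("w1");im=w1["img"];h=cv2.cvtColor(im,cv2.COLOR_RGB2HSV);m=cv2.inRange(h,(105,120,60),(125,255,255))
for (x0,x1,y0,y1) in((226,252,80,100),(240,262,312,332)):
    ys,xs=np.nonzero(m[y0:y1,x0:x1]);p=(xs.mean()+x0,ys.mean()+y0);print(p,len(xs),np.round(plane(w1,p,0),1))
```

```text
tips [ 27.1 188.9] [-26.6 189.1]
tips7 [ 27.2 188.6] [-26.4 189.1]
(np.float64(239.24852071005918), np.float64(87.41420118343196)) 169 [97.8 71.4]
(np.float64(253.76785714285714), np.float64(324.05357142857144)) 56 [-78.4  77.8]
```

Call:
send_rows(targets=[0,0,0,-0.6,0,-0.1,-0.3,0,0,0,-0.8,0,-0.1,-0.3,0,0,0,-0.8,0,-0.1,-0.3,0,0,0,-0.8,0,0,-0.3,0,0,0,-0.5,0,0,-0.3])

```text
time_s: 17.4
eef_pos: [582.8, 28.9, 294.3]
ee_rot: [0.177, 0.49, 0.802, 0.292]
force: [-0.1, 0.5, 0.4]
grip_width: 0.35
grip_force: 0.0
```

Run:
```python
from h import *
def bl(n):
    im=ld(n)["img"];h=cv2.cvtColor(im,cv2.COLOR_RGB2HSV);m=cv2.inRange(h,(105,110,50),(128,255,255))
    k,l,q,ce=cv2.connectedComponentsWithStats(m);return [(ce[i].round(1).tolist(),int(q[i,4])) for i in range(1,k) if q[i,4]>3]
for n,f in(("wrist","w11"),("scene","s11"),("top","t11")):
    save(n,f);print(f,[b for b in bl(f) if (f[0]=="w" and b[1]>20)or (180<b[0][0]<345 and 150<b[0][1]<300)])
print(monitor.sense()["eef_pos"])
th=np.radians(27.4);sx=np.array([np.cos(th),np.sin(th),0]);sy=np.array([-sx[1],sx[0],0]);P=np.array([628,291,180])
for n in("w11","s11","t11"):
    print(n,[proj(ld(n),P+sy*y+[0,0,-85]).round(1) for y in(87.5,-87.5)])
for n in("s0","t0"): print(n,[b for b in bl(n) if 340<b[0][0]<480 and 200<b[0][1]<400])
```

```text
w11 [([308.5, 69.4], 95), ([85.2, 265.1], 1379)]
s11 []
t11 [([209.7, 166.9], 182), ([298.8, 190.9], 8), ([279.4, 205.3], 10), ([259.9, 215.9], 8), ([238.2, 224.0], 9), ([341.2, 299.4], 8)]
[582.23104031  30.06965687 293.9658047 ]
w11 [array([ 305.8, -159.6]), array([307.4,  69. ])]
s11 [array([258.4, 210.8]), array([326.1, 226.7])]
t11 [array([239.3, 223.2]), array([299.1, 191.1])]
s0 [([382.7, 315.7], 7), ([341.5, 331.0], 4), ([352.7, 355.0], 11), ([360.9, 366.0], 9), ([419.1, 389.2], 23)]
t0 [([387.2, 208.8], 32), ([436.3, 218.5], 75), ([377.1, 221.5], 12), ([396.5, 223.0], 6), ([467.0, 235.0], 13), ([374.4, 234.0], 7), ([372.5, 242.5], 8), ([463.5, 251.5], 18), ([417.7, 261.6], 108), ([458.0, 252.0], 7), ([341.6, 299.3], 7)]
```

Call:
send_rows(targets=[0,0,0,0.5,-0.35,-0.3,-0.3,0,0,0,0.75,-0.35,-0.3,-0.3,0,0,0,0.8,-0.3,-0.25,-0.3,0,0,0,0.8,0,0,-0.3,0,0,0,0.8,0,0,-0.3])

```text
time_s: 18.18
eef_pos: [409.8, 191.3, 295.8]
ee_rot: [0.178, 0.489, 0.802, 0.293]
force: [0.3, 0.3, 0.3]
grip_width: 0.353
grip_force: 0.0
```

Call:
send_rows(targets=[0,0,0,0.8,0,0,-0.3,0,0,0,0.8,0,0,-0.3,0,0,0,0.8,0,0,-0.3,0,0,0,0.8,0,0,-0.3,0,0,0,0.5,0,0,-0.3])

```text
time_s: 18.8
eef_pos: [307.8, 388.4, 295.9]
ee_rot: [0.177, 0.488, 0.803, 0.293]
force: [-0.5, -0.2, 0.1]
grip_width: 0.35
grip_force: 0.0
```

Run:
```python
from h import *
def bl(n):
    im=ld(n)["img"];h=cv2.cvtColor(im,cv2.COLOR_RGB2HSV);m=cv2.inRange(h,(105,110,50),(128,255,255))
    k,l,q,ce=cv2.connectedComponentsWithStats(m);return [(ce[i].round(1).tolist(),int(q[i,4])) for i in range(1,k) if q[i,4]>3]
for n,f in(("wrist","w12"),("scene","s12"),("top","t12")):
    save(n,f);print(f,[b for b in bl(f) if (f[0]=="w" and b[1]>20)or (180<b[0][0]<345 and 150<b[0][1]<300)])
print(monitor.sense()["eef_pos"],monitor.sense()["force"],monitor.sense()["time_s"])
```

```text
w12 [([587.5, 391.8], 300), ([638.6, 412.6], 21)]
s12 [([276.3, 193.7], 10), ([298.9, 198.3], 9), ([256.6, 211.2], 9), ([326.1, 226.1], 12)]
t12 [([209.7, 166.9], 180), ([299.0, 191.0], 7), ([279.6, 205.2], 9), ([259.9, 215.9], 8), ([238.2, 224.0], 9), ([341.2, 299.4], 8)]
[308.51274974 387.43043471 295.5545183 ] [-0.34135684 -0.6639424  -0.55088001] 18.95
```

Run:
```python
from h import *
s,t=ld("s12"),ld("t12")
for n,p,q in(("A",(256.6,211.2),(238.2,224)),("B",(326.1,226.1),(299,191)),("tipL",(276.3,193.7),(259.9,215.9)),("tipR",(298.9,198.3),(279.5,205.2)),("A0",(382.7,315.7),(396.5,223)),("B0",(419.1,389.2),(458,252))):
    X,e=tri((s,p),(t,q));print(n,X.round(1),np.round(e,1))
w=ld("w10");A,_=tri((s,(256.6,211.2)),(t,(238.2,224)),(w,(303.8,106.4)));B,_=tri((s,(326.1,226.1)),(t,(299,191)),(w,(308.2,286.6)),(ld("w11"),(308.5,69.4)));print(A,B,(A-B)[2]/176)
```

```text
A [585.4 372.2  93. ] [0.4 0.4]
B [668.4 213.5  96.9] [0. 0.]
tipL [598.3 306.6 187.4] [0. 0.]
tipR [623.7 258.6 188.4] [0.3 0.3]
A0 [582.9 -40.7  72.5] [0.2 0.2]
B0 [ 504.2 -201.1   70.7] [0.3 0.3]
[585.42414226 371.56097424  93.38723975] [667.878242   212.45717497  98.11366301] -0.02685467765338213
```

```bash
python3 -c "
from h import *
print(job.finish_job())"
```

```text
the job is handed in; nothing more can be done
None
```

The job is handed in: after balancing the bail with small test lifts in the tray, I hung the carrier by its grip rod on both hooks and let go. It hangs within about 1.5° of level (the +y end roughly 4 mm lower), which I left uncorrected. The arm is clear of it, and the job took about 19 s of the 67 s allowed.

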